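Stop the jar shaker, load the jar, restart it on gentle

TASK

The jar shaker on the noodle-bar counter was left running empty on fast: press its round stop key until it stays down and the fast key pops up. Then set the square white jar down gently in the shaker's square seat, flat on its floor, and let go of it; last, press the single-bar gentle key until it stays down and the stop key pops up, leaving the jar in the seat. Never press the medium key down, and leave the other things on the counter standing where they are.

Things in the scene. Friction and masses are not known exactly. Their poses are not given: they have to be found in the camera images.
- shaker: Jar shaker: aluminium box 270 (x) x 210 (y) x 55 mm high, immovable. Origin: centre of its underside, on the counter; x points away from the robot. Four interlocked keys stand in a row along y at x = -65 mm, y = -63, -21, 21, 63 mm, in an order that differs each time; pressing one latches it and lets the one that was down pop up. Cream caps on black bases 42 x 32 mm (round: 32 mm).
- seat (a point): Centre of the floor of the shaker's square seat: 68 x 68 mm inside, with a steel rim 10 mm high and 6 mm thick. The floor is level with the housing's top, 55 mm above the counter, on the shaker's half away from the robot, 135 mm beyond the key row. Axes as the shaker's (seat sides along x and y, z up).
- jar: The jar: a square white glazed pot with a steel lid clamped on, 58 x 58 mm and 70 mm high in all (pot 62 mm, lid 56 x 56 mm), 0.25 to 0.5 kg. Origin at the centre of its underside, z up, sides along x and y. Stands upright on the counter at the start. It can be gripped across two opposite sides.
- stop_key_top (a point): STOP key: the only round cap, a flat disc 33 mm across. The top stands 18 mm above the housing when the key is up, 8.5 mm when latched. Site at the centre of the cap's top face; moves with the key; its axes are the shaker's.
- stop_key (a joint): How far the stop key is pressed. Joint: 0 = up, grows as pressed, about 0.0095 m = latched, 0.0125 m = hard stop. Press it past 0.011 to latch, with about 5 N at most; let go, it rises to 0.0095 and stays.
- gentle_key_top (a point): GENTLE key: cap with a single raised bar, 10 mm wide and 40 mm long front to back. The top stands 18 mm above the housing when the key is up, 8.5 mm when latched. Site at the centre of the cap's top face; moves with the key; its axes are the shaker's.
- gentle_key (a joint): How far the gentle key is pressed. Joint: 0 = up, grows as pressed, about 0.0095 m = latched, 0.0125 m = hard stop. Press it past 0.011 to latch, with about 5 N at most; let go, it rises to 0.0095 and stays.
- medium_key_top (a point): MEDIUM key: cap with two parallel raised bars, each 8 mm wide, 8 mm apart, 40 mm long. Not to be pressed. The top stands 18 mm above the housing when the key is up, 8.5 mm when latched. Site at the centre of the cap's top face; moves with the key; its axes are the shaker's.
- medium_key (a joint): How far the medium key is pressed. Joint: 0 = up, grows as pressed, about 0.0095 m = latched, 0.0125 m = hard stop. Press it past 0.011 to latch, with about 5 N at most; let go, it rises to 0.0095 and stays.
- fast_key_top (a point): FAST key: cap with three parallel raised bars, each 6 mm wide, 6 mm apart, 40 mm long. It is latched down at the start. The top stands 18 mm above the housing when the key is up, 8.5 mm when latched. Site at the centre of the cap's top face; moves with the key; its axes are the shaker's.
- fast_key (a joint): How far the fast key is pressed. Joint: 0 = up, grows as pressed, about 0.0095 m = latched, 0.0125 m = hard stop. Press it past 0.011 to latch, with about 5 N at most; let go, it rises to 0.0095 and stays.
- grinder: Bystander: pepper grinder, steel and dark wood, 66 mm across and 167 mm high. Origin at the centre of its underside.
- round_jar: Bystander: round amber glass jar with a steel cap, 72 mm across, 85 mm high. Origin at the centre of its underside.
- tooth_cup: Bystander: small round terracotta cup, open, 60 mm across, 65 mm high. Origin at the centre of its underside.

How it is judged:
By the outcome, as a careful person would: the job done as asked, in the order asked, and still so for the second after the job is handed in, with the robot touching nothing.
It also fails if it takes over 62 s, if anything falls off the work surface, if the arm or the gripper's body presses on something with over 40 N, if the wrist force passes 120 N, or if a joint passes its speed limit or range.

ROBOT

A 6-joint arm with a two-finger parallel gripper is mounted at the origin on the work surface. World frame = base frame: x ahead of the robot, y to its left, z up, the work surface at z = 0. Lengths are in mm, angles in rad, forces in N, time in s.
With the tool pointing down it reaches from about 275 to 825 mm from the base axis. Payload 5.2 kg.
Tool frame: the origin (TCP) lies midway between the tips of the shut fingers; the grasp point (between the pads) lies r.grasp_offset behind it (r.grasp_offset is the distance from the TCP to the grasp point, in mm); z points along the fingers, y is the direction in which the jaws open and shut (so a half turn about z gives the same grasp; the last joint's range is limited). The gripper opens to 93 mm and grips with 3 to 60 N. Pads are 15 mm wide; open, the fingers measure 128 mm over their backs; the gripper's body (75 mm by 188 mm) begins 65 mm behind the grasp point.
Start: joints at [0.989, 0.259, 1.535, -0, 1.348, -0.203], TCP at [203.372, 511.023, 218.653] pointing down, gripper open.
Joint ranges: [-3.14, 3.14], [-0.91, 2.08], [0.19, 2.58], [-1.22, 4.36], [0.22, 2.71], [-3.12, 3.12]. Speed limits (rad/s): [2.57, 2.57, 3.14, 3.14, 3.14, 3.14].

INTERFACE

Orientations are given as a unit quaternion [x, y, z, w].
In Python, from rig import r gives the robot as it stands.
- The arm moves only by the tool servo_tool, never from a script. Its argument "moves" is a list of rows, each an object with "offset": the shift along the tool's x, y, z in mm, a list of three; "spin": the turn about the tool's z in rad; "grip": the finger opening in mm, from 0 to 93. In form: [{"offset": [tx, ty, tz], "spin": spin, "grip": grip}, ...]. A call has exactly 10 rows; each row is the pose to reach, as a shift and turn from the pose commanded when the call began, along the tool's axes at that moment; what a row does not reach only later rows make up. A row lasts 1/8 s, in which the tool goes at most 62.5 mm and 10.7 degrees, less where a joint would pass 70% of its speed; a pose out of reach is approached as far as the arm can. A call with a gripper value outside its range is refused whole. The fingers move at their own pace and stop on an object; "grip_force" is the grip in N (left out, the last holds). Time passes only in rows, so rows that repeat a pose let the fingers close, or fill a call up. It gives the time, the measured TCP pose, the force and the opening at its end, in the units of the state.
- r.read_state(): the state, without advancing time (a new reading comes with each control period).
- r.capture(name): name is "side" or "top" or "wrist"; returns (picture, depth): 420x560x3 uint8, red, green, blue; 420x560 float32, mm along the optical axis (not along the pixel's ray), 0 where there is no reading.
- r.camera_model(name): a dict with "mtx" (3x3 intrinsics, pixels), "distortion" ([k1, k2, p1, p2, k3] as OpenCV has them; the pictures are not rectified), "view" (4x4, takes a point from world to camera coordinates). Camera axes: x right, y down, z forward; pixel columns grow to the right and rows downward; lengths in mm; the calibration is good to about 2 mm. A picture is of the moment at which its call begins: read the wrist's pose just before it. camera_model takes no time and is no camera call; for the wrist camera it gives the pose at the moment of the call.
- r.hand_in(): hands the job in, once; it reports no verdict.
The state is a dict: "time_s": time; "q": joint angles; "joint_velocities": joint speeds; "joint_efforts": joint torques, N m; "ee_pos": TCP position; "tcp_rot": TCP orientation; "contact_force": force on the tool from outside, world axes, zero at the start; "wrist_torque": the same for the moment, N m; "opening": finger opening in mm.
Only numpy, scipy, OpenCV 4.12 (cv2) and the standard library are available. Lean on these libraries where they do the work, as an engineer would, in place of code of your own. Each camera call takes 0.05 s, during which the arm holds its last target. There are 200 camera calls.

## Working session

There is one attempt and no reset: what is moved stays moved. The work goes in short steps, Python scripts to look and compute and a tool call to move; the robot and the scene stay as the last step left them, time stands still between calls to the robot, and variables do not carry over. Pictures are saved under pics/ and viewed, about 8 in all and at most 12, crops included, and the job is handed in when it is done.

Besides the shell and the picture viewer there is one more tool, called after "Call:" as name([rows], argument=value, ...), one row to a line, values as JSON. servo_tool: Moves the arm, as the interface text tells. Its arguments: {"type":"object","properties":{"moves":{"type":"array","items":{"type":"object","properties":{"offset":{"type":"array","items":{"type":"number"}},"spin":{"type":"number"},"grip":{"type":"number"}}}},"grip_force":{"type":"number"}},"required":["moves"]}

```bash
mkdir -p pics; ls; python3 - <<'E'
from rig import r
import cv2,numpy as np
s=r.read_state();print(s['time_s'],s['ee_pos'],s['tcp_rot'],s['opening'],r.grasp_offset)
for n in("top","side"):
    p,d=r.capture(n);cv2.imwrite(f"pics/{n}0.png",cv2.cvtColor(p,cv2.COLOR_RGB2BGR));np.save(f"pics/{n}0.npy",d)
    print(n,r.camera_model(n))
E
```

```text
pics
0.0 [203.02152615 510.56862278 217.85035254] [ 1.88235940e-01  9.82123432e-01 -8.23425920e-04 -3.43302164e-04] 92.98671594241587 18.8
top {'mtx': array([[443.30683215,   0.        , 279.28881683],
       [  0.        , 443.30683215, 208.05147553],
       [  0.        ,   0.        ,   1.        ]]), 'distortion': array([-0.04048453,  0.        ,  0.        ,  0.        ,  0.        ]), 'view': array([[-1.96407376e-02, -9.99806212e-01,  1.33394271e-03,
        -5.65272971e+00],
       [-9.96637404e-01,  1.94722974e-02, -7.95909242e-02,
         5.58931547e+02],
       [ 7.95495255e-02, -2.89268165e-03, -9.96826718e-01,
         9.05098799e+02],
       [ 0.00000000e+00,  0.00000000e+00,  0.00000000e+00,
         1.00000000e+00]])}
side {'mtx': array([[538.57304251,   0.        , 284.17407751],
       [  0.        , 538.57304251, 205.7558028 ],
       [  0.        ,   0.        ,   1.        ]]), 'distortion': array([0.03562833, 0.        , 0.        , 0.        , 0.        ]), 'view': array([[ 9.83504364e-01, -1.80800582e-01,  5.50604216e-03,
        -5.50139634e+02],
       [-1.18786053e-01, -6.68520203e-01, -7.34146179e-01,
         1.27432528e+02],
       [ 1.36414957e-01,  7.21381930e-01, -6.78969124e-01,
         1.09269524e+03],
       [ 0.00000000e+00,  0.00000000e+00,  0.00000000e+00,
         1.00000000e+00]])}
```

View pics/top0.png

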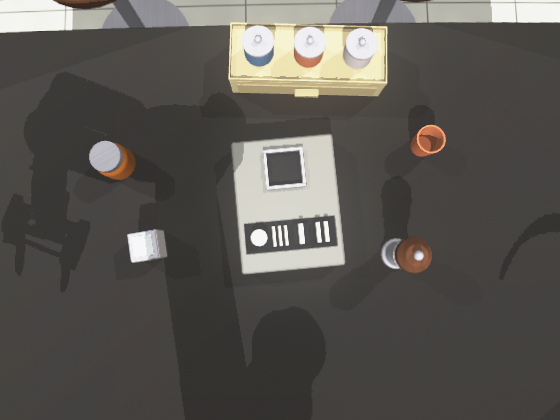

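The top view shows the shaker in the middle with its keys, from left to right: round stop (259,238), 3 bars fast (280,236), 1 bar gentle (301,234) and 2 bars medium (323,232). The seat is at (285,168), the jar at (145,246), the round jar at (112,160), the grinder at (410,255) and the cup at (428,142). I'll enlarge the crops next.

```bash
python3 - <<'E'
import cv2,numpy as np
p=cv2.imread("pics/top0.png")
a=cv2.resize(p[120:280,220:360],None,fx=3.5,fy=3.5,interpolation=cv2.INTER_CUBIC)
b=cv2.resize(p[220:275,115:180],None,fx=4.6,fy=4.6,interpolation=cv2.INTER_CUBIC)
c=np.zeros((560,a.shape[1]+b.shape[1],3),np.uint8);c[:,:a.shape[1]]=a;c[:b.shape[0],a.shape[1]:]=b
cv2.imwrite("pics/crop0.png",c);print(a.shape,b.shape)
E
```

```text
(560, 490, 3) (253, 299, 3)
```

View pics/crop0.png

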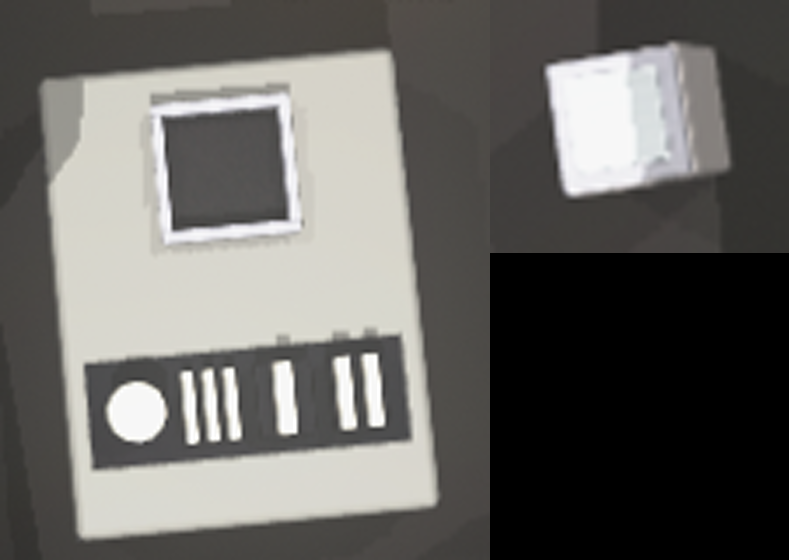

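The crop shows the shaker-top corners at (42,82), (392,52), (437,503) and (80,538), stop at (137,411) and gentle at (286,397). The jar top is about (547,66), (667,46), (690,177) and (568,196).

```bash
cat > h.py <<'E'
from rig import r
import cv2,numpy as np
def px2w(uv,z,m):
    """pixels (Nx2) onto the world plane height z"""
    uv=np.asarray(uv,float).reshape(-1,1,2)
    n=cv2.undistortPoints(uv,m["mtx"],np.array(m["distortion"])).reshape(-1,2)
    R,t=np.array(m["view"])[:3,:3],np.array(m["view"])[:3,3]
    c=-R.T@t; d=np.c_[n,np.ones(len(n))]@R
    return c+d*((z-c[2])/d[:,2])[:,None]
def totool(target,s):
    """world shift to target in the tool's axes"""
    from scipy.spatial.transform import Rotation as Ro
    return Ro.from_quat(s["tcp_rot"]).inv().apply(np.asarray(target)-s["ee_pos"])
E
python3 - <<'E'
from h import *
m=r.camera_model("top")
f=lambda P:np.array(P)/3.5+[220,120]
g=lambda P:(np.array(P)-[490,0])/4.6+[115,220]
C=px2w(f([(42,82),(392,52),(437,503),(80,538)]),55,m)[:,:2]
print("corners",C.round(1).tolist(),"sides",[np.linalg.norm(C[i]-C[i-1]).round(1) for i in range(4)])
ax=C[0]+C[1]-C[2]-C[3];yaw=np.arctan2(ax[1],ax[0]);O=C.mean(0);print("O",O,"yaw",yaw)
R=np.array([[np.cos(yaw),-np.sin(yaw)],[np.sin(yaw),np.cos(yaw)]])
for n,l in dict(stop=(-65,63),gentle=(-65,-21),seat=(70,0)).items(): print(n,O+R@l)
print("meas stop,gentle,",px2w(f([(137,411),(286,397)]),73,m)[:,:2].round(1).tolist())
S=px2w(f([(152,98),(290,93),(302,233),(163,245)]),65,m)[:,:2];print("seat",S.mean(0))
J=px2w(g([(547,66),(667,46),(690,177),(568,196)]),67,m)[:,:2]
print("jar",J.round(1).tolist(),J.mean(0),[np.linalg.norm(J[i]-J[i-1]).round(1) for i in range(4)])
a=J[0]+J[1]-J[2]-J[3];print("jaryaw",np.arctan2(a[1],a[0]))
d=np.load("pics/top0.npy");print(d[240:252:6,140:156:6])
s=r.read_state();from scipy.spatial.transform import Rotation as Ro
print(Ro.from_quat(s["tcp_rot"]).as_matrix().round(3))
E
```

```text
corners [[690.5, 77.5], [704.4, -127.4], [441.8, -145.5], [426.0, 58.8]] sides [np.float64(265.1), np.float64(205.4), np.float64(263.2), np.float64(204.9)]
O [565.68170668 -34.15013293] yaw 0.06975162375327665
stop [496.44897461  24.16649258]
gentle [502.3033611  -59.62924812]
seat [635.5114906  -29.27147752]
meas stop,gentle, [[497.5, 24.3], [503.7, -59.6]]
seat [636.4723972  -29.12672745]
jar [[508.6, 286.8], [516.2, 234.6], [459.7, 224.5], [452.5, 277.4]] [484.24755749 255.83572269] [np.float64(56.9), np.float64(52.8), np.float64(57.4), np.float64(53.4)]
jaryaw 0.17081462664469277
[[873.41284 873.77    877.2363 ]
 [874.59174 871.8625  875.0201 ]]
[[-0.929  0.37  -0.001]
 [ 0.37   0.929 -0.001]
 [ 0.    -0.002 -1.   ]]
```

Call:
servo_tool([
  {"offset": [-45,-34,7],"spin": 0.11,"grip": 0},
  {"offset": [-91,-69,14],"spin": 0.22,"grip": 0},
  {"offset": [-136,-103,20],"spin": 0.34,"grip": 0},
  {"offset": [-181,-137,27],"spin": 0.45,"grip": 0},
  {"offset": [-226,-172,34],"spin": 0.56,"grip": 0},
  {"offset": [-272,-206,41],"spin": 0.67,"grip": 0},
  {"offset": [-317,-240,48],"spin": 0.78,"grip": 0},
  {"offset": [-362,-274,54],"spin": 0.9,"grip": 0},
  {"offset": [-408,-309,61],"spin": 1.01,"grip": 0},
  {"offset": [-453,-343,68],"spin": 1.12,"grip": 0},
])

```text
time_s: 1.35
ee_pos: [498.0, 23.0, 150.2]
tcp_rot: [0.683, 0.731, 0.0, -0.0]
contact_force: [1.0, 0.6, 1.3]
opening: 1.3
```

```bash
python3 - <<'E'
from h import *
from scipy.spatial.transform import Rotation as Ro
m=r.camera_model("wrist");p,d=r.capture("wrist");cv2.imwrite("pics/w1.png",cv2.cvtColor(p,cv2.COLOR_RGB2BGR))
s=r.read_state();print(s['time_s'],s['ee_pos'],s['q'],s['opening'],s['contact_force']);print(Ro.from_quat(s["tcp_rot"]).as_matrix().round(3))
import pickle;pickle.dump(m,open("pics/w1.pkl","wb"))
print(totool([497,24.3,90],s))
t=r.camera_model("top");print("round jar cap",px2w([[107,156]],85,t))
E
```

```text
1.4 [501.7013911   17.24226056 149.56409191] [-0.18570615  0.23125534  1.7508458  -0.00363218  1.15650726 -0.24521924] 0.5251832394836684 [ 3.78987598 -4.85722823 -0.1658146 ]
[[-0.061  0.998  0.002]
 [ 0.998  0.061 -0.004]
 [-0.004  0.002 -1.   ]]
[ 7.56650724 -4.3867249  59.52562828]
round jar cap [[663.79645201 322.78561028  85.        ]]
```

View pics/w1.png

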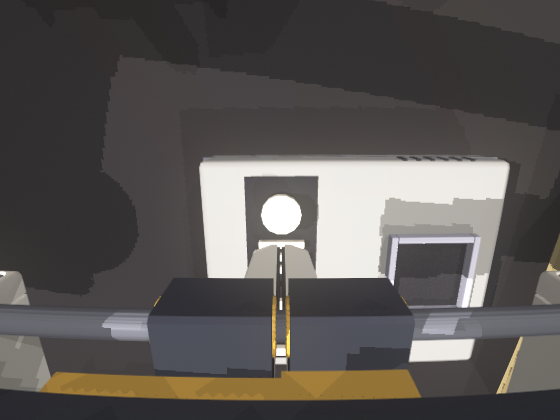

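The wrist view shows the round stop cap at (281,214), with the shut fingertips at about (281,260) just beside it.

```bash
python3 - <<'E'
from h import *
import pickle
m=pickle.load(open("pics/w1.pkl","rb"));print(px2w([[281,214]],73,m))
t=r.camera_model("top");r.capture("side")
for i in range(2):
    s=r.read_state();print(s['time_s'],s['ee_pos'],totool([497,24.3,90],s),s['contact_force'],s['joint_velocities']);r.capture("top")
E
```

```text
[[499.01124006  26.19656336  73.        ]]
1.45 [499.71076323  20.16053603 149.66492749] [ 4.40092241 -2.44590009 59.65766024] [-0.76004582  0.76671112 -0.41056856] [ 0.07001125 -0.03864419  0.05066621  0.03970525  0.04339874 -0.01298553]
1.5 [498.04539568  22.52296316 149.73960647] [ 1.83400156 -0.83884646 59.74114217] [-0.39213038 -0.07211024  0.33590598] [ 0.05491778 -0.03045671  0.03575651  0.01786727  0.02111883 -0.00445529]
```

Call:
servo_tool([
  {"offset": [1,1,50],"spin": 0,"grip": 0},
  {"offset": [1,1,68],"spin": 0,"grip": 0},
  {"offset": [1,1,74],"spin": 0,"grip": 0},
  {"offset": [1,1,78],"spin": 0,"grip": 0},
  {"offset": [1,1,82],"spin": 0,"grip": 0},
  {"offset": [1,1,85],"spin": 0,"grip": 0},
  {"offset": [1,1,87],"spin": 0,"grip": 0},
  {"offset": [1,1,88.5],"spin": 0,"grip": 0},
  {"offset": [1,1,89],"spin": 0,"grip": 0},
  {"offset": [1,1,89],"spin": 0,"grip": 0},
])

```text
time_s: 2.8
ee_pos: [498.8, 25.7, 61.9]
tcp_rot: [0.681, 0.732, 0.0, 0.0]
contact_force: [0.5, 0.5, 2.5]
opening: 0.6
```

Call:
servo_tool([
  {"offset": [0,0,1],"spin": 0,"grip": 0},
  {"offset": [0,0,1.5],"spin": 0,"grip": 0},
  {"offset": [0,0,2],"spin": 0,"grip": 0},
  {"offset": [0,0,2],"spin": 0,"grip": 0},
  {"offset": [0,0,2],"spin": 0,"grip": 0},
  {"offset": [0,0,-5],"spin": 0,"grip": 0},
  {"offset": [0,0,-25],"spin": 0,"grip": 0},
  {"offset": [0,0,-60],"spin": 0,"grip": 0},
  {"offset": [0,0,-100],"spin": 0,"grip": 0},
  {"offset": [0,0,-100],"spin": 0,"grip": 0},
])

```text
time_s: 4.05
ee_pos: [500.1, 25.4, 164.4]
tcp_rot: [0.681, 0.732, 0.001, 0.002]
contact_force: [0.6, -0.2, 0.3]
opening: 0.9
```

```bash
python3 - <<'E'
from h import *
p,d=r.capture("side");cv2.imwrite("pics/s2.png",cv2.cvtColor(p,cv2.COLOR_RGB2BGR))
m=r.camera_model("side")
q,_=cv2.projectPoints(np.float64([[498,25,73],[503,-60,73],[500,-18,73]]),cv2.Rodrigues(np.array(m["view"])[:3,:3])[0],np.array(m["view"])[:3,3],m["mtx"],np.array(m["distortion"]));print(q.reshape(-1,2))
u,v=q[:,0].mean(0).astype(int)
a=p[max(v-60,0):v+60,max(u-80,0):u+80];cv2.imwrite("pics/s2c.png",cv2.cvtColor(cv2.resize(a,None,fx=5,fy=5,interpolation=cv2.INTER_CUBIC),cv2.COLOR_RGB2BGR));print(u,v)
s=r.read_state();print(s['time_s'],s['ee_pos'],totool([484,255.5,115],s))
E
```

```text
[[253.41753132 204.78806035]
 [261.89767638 233.08102191]
 [257.33397141 218.74167741]]
257 218
4.1 [498.80136698  25.6448539  162.5720795 ] [230.36219764   1.66848208  47.39246215]
```

View pics/s2c.png

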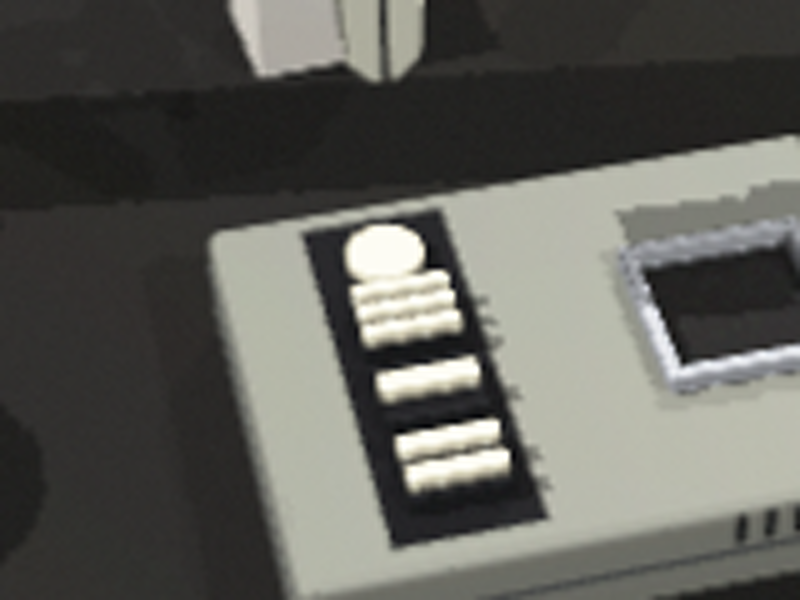

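The side view shows the stop key low without a shadow and fast, gentle and medium all raised with shadows. So stop is latched and fast has popped up. Next I move above the jar.

Call:
servo_tool([
  {"offset": [40,0,0],"spin": -0.05,"grip": 93},
  {"offset": [85,1,5],"spin": -0.1,"grip": 93},
  {"offset": [130,1,12],"spin": -0.1,"grip": 93},
  {"offset": [175,2,12],"spin": -0.1,"grip": 93},
  {"offset": [210,2,12],"spin": -0.1,"grip": 93},
  {"offset": [230,2,12],"spin": -0.1,"grip": 93},
  {"offset": [230,2,12],"spin": -0.1,"grip": 93},
  {"offset": [230,2,12],"spin": -0.1,"grip": 93},
  {"offset": [230,2,12],"spin": -0.1,"grip": 93},
  {"offset": [230,2,12],"spin": -0.1,"grip": 93},
])

```text
time_s: 5.35
ee_pos: [484.1, 254.5, 149.8]
tcp_rot: [0.644, 0.765, 0.0, 0.0]
contact_force: [-0.1, -0.0, 0.0]
opening: 92.0
```

```bash
python3 - <<'E'
from h import *
import pickle
m=r.camera_model("wrist");p,d=r.capture("wrist");cv2.imwrite("pics/w3.png",cv2.cvtColor(p,cv2.COLOR_RGB2BGR))
pickle.dump(m,open("pics/w3.pkl","wb"));np.save("pics/w3.npy",d)
s=r.read_state();print(s['time_s'],s['ee_pos'],s['tcp_rot'],s['opening'])
E
```

```text
5.4 [484.04323099 254.67632752 149.77134107] [6.44225235e-01 7.64835825e-01 2.24068918e-05 8.03622089e-05] 92.50163403875445
```

View pics/w3.png

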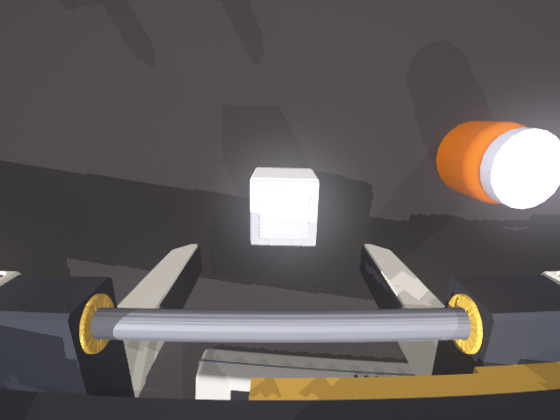

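The wrist view shows the jar top with corners at about (251,180), (318,179), (316,244) and (250,244), square to the jaws. The amber jar is well clear on the right.

```bash
python3 - <<'E'
from h import *
import pickle
m=pickle.load(open("pics/w3.pkl","rb"))
J=px2w([(251,180),(318,179),(316,244),(250,244)],64,m)[:,:2];print(J,J.mean(0),[np.linalg.norm(J[i]-J[i-1]).round(1) for i in range(4)])
e=J[1]-J[0]+J[2]-J[3];f=J[0]+J[1]-J[2]-J[3];print(np.arctan2(e[1],e[0]),np.arctan2(f[1],f[0]))
s=r.read_state();q=s['tcp_rot'];print("tool y ang",np.pi/2-2*np.arctan2(q[0],q[1]));print(totool([*J.mean(0),26],s))
E
```

```text
[[456.3006534  279.54907811]
 [509.94358436 289.5941751 ]
 [519.71289404 233.57426207]
 [463.49014028 223.95166531]] [487.36181802 256.66729515] [np.float64(56.1), np.float64(54.6), np.float64(56.9), np.float64(57.0)]
0.17713946488558205 1.7215800659803517
tool y ang 0.17077658468942247
[  1.40966065   3.59161424 123.77170519]
```

Call:
servo_tool([
  {"offset": [1,2.5,20],"spin": 0,"grip": 93},
  {"offset": [1,2.5,55],"spin": 0,"grip": 93},
  {"offset": [1,2.5,90],"spin": 0,"grip": 93},
  {"offset": [1,2.5,112],"spin": 0,"grip": 93},
  {"offset": [1,2.5,122],"spin": 0,"grip": 93},
  {"offset": [1,2.5,124],"spin": 0,"grip": 93},
  {"offset": [1,2.5,124],"spin": 0,"grip": 75},
  {"offset": [1,2.5,124],"spin": 0,"grip": 68},
  {"offset": [1,2.5,124],"spin": 0,"grip": 62},
  {"offset": [1,2.5,124],"spin": 0,"grip": 56},
], grip_force=25)

```text
time_s: 6.65
ee_pos: [486.3, 256.9, 26.0]
tcp_rot: [0.644, 0.765, 0.0, 0.0]
contact_force: [-0.2, 0.1, -1.1]
opening: 58.6
```

Call:
servo_tool([
  {"offset": [0,0,0],"spin": 0,"grip": 50},
  {"offset": [0,0,0],"spin": 0,"grip": 50},
  {"offset": [0,0,0],"spin": 0,"grip": 50},
  {"offset": [0,0,-3],"spin": 0,"grip": 50},
  {"offset": [0,0,-10],"spin": 0,"grip": 50},
  {"offset": [0,0,-25],"spin": 0,"grip": 50},
  {"offset": [0,0,-50],"spin": 0,"grip": 50},
  {"offset": [0,0,-80],"spin": 0,"grip": 50},
  {"offset": [0,0,-100],"spin": 0,"grip": 50},
  {"offset": [0,0,-100],"spin": 0,"grip": 50},
])

```text
time_s: 7.9
ee_pos: [487.5, 257.3, 128.0]
tcp_rot: [0.644, 0.765, 0.002, 0.001]
contact_force: [0.0, 0.9, -4.0]
opening: 58.1
```

```bash
python3 - <<'E'
from h import *
import pickle
m=r.camera_model("wrist");p,d=r.capture("wrist");cv2.imwrite("pics/w4.png",cv2.cvtColor(p,cv2.COLOR_RGB2BGR))
pickle.dump(m,open("pics/w4.pkl","wb"))
s=r.read_state();print(s['time_s'],s['ee_pos'],s['opening'],s['contact_force'],totool([636.5,-29,130],s))
E
```

```text
7.95 [486.44769382 256.98813692 126.54566107] 57.997781687424755 [ 0.0134764  -0.7365468  -5.67151782] [-307.45741386   98.87218504   -3.32734039]
```

View pics/w4.png

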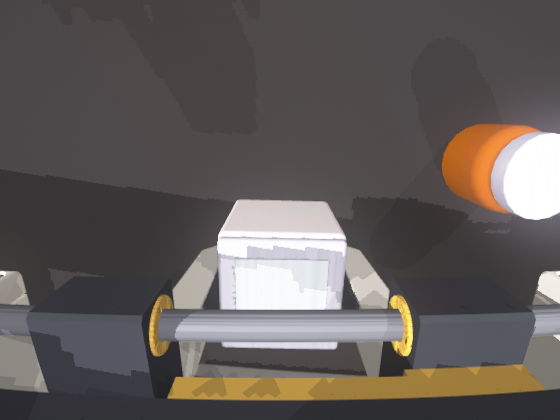

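The jar is lifted and held square. Its far rim runs from about (222,238) to (342,238) and its far bottom edge from (240,202) to (328,202). I use these to find its offset in the grip.

```bash
python3 - <<'E'
from h import *
import pickle
from scipy.spatial.transform import Rotation as Ro
m=pickle.load(open("pics/w4.pkl","rb"));s=r.read_state();z=s['ee_pos'][2]
for P,h in(([(222,238),(342,238)],z-26+62),([(240,202),(328,202)],z-26)):
    print(Ro.from_quat(s['tcp_rot']).inv().apply(px2w(P,h,m)-s['ee_pos']).round(1))
m=pickle.load(open("pics/w1.pkl","rb"))
# seat rim top in w1: outer corners on image (row=tool x)
W=px2w([(388,236),(479,236)],65,m);print("rim edge y+",W)
E
```

```text
[[ 25.6 -24.7 -36. ]
 [ 25.5  29.6 -35.9]]
[[ 26.2 -23.9  26. ]
 [ 26.1  32.4  26.1]]
rim edge y+ [[592.54097461  10.18742961  65.        ]
 [674.26475536  15.20940544  65.        ]]
```

Call:
servo_tool([
  {"offset": [-15,5,0],"spin": 0.0,"grip": 50},
  {"offset": [-50,16,0],"spin": 0.03,"grip": 50},
  {"offset": [-95,31,0],"spin": 0.06,"grip": 50},
  {"offset": [-145,47,0],"spin": 0.1,"grip": 50},
  {"offset": [-195,63,0],"spin": 0.1,"grip": 50},
  {"offset": [-240,78,0],"spin": 0.1,"grip": 50},
  {"offset": [-275,89,0],"spin": 0.1,"grip": 50},
  {"offset": [-297,96,0],"spin": 0.1,"grip": 50},
  {"offset": [-305.5,99,0],"spin": 0.1,"grip": 50},
  {"offset": [-305.5,99,0],"spin": 0.1,"grip": 50},
])

```text
time_s: 9.2
ee_pos: [635.5, -27.0, 125.1]
tcp_rot: [0.681, 0.732, -0.0, -0.001]
contact_force: [-0.5, 0.0, -4.9]
opening: 58.2
```

Call:
servo_tool([
  {"offset": [0,0,0],"spin": 0,"grip": 50},
  {"offset": [0,0,4],"spin": 0,"grip": 50},
  {"offset": [0,0,10],"spin": 0,"grip": 50},
  {"offset": [0,0,16],"spin": 0,"grip": 50},
  {"offset": [0,0,22],"spin": 0,"grip": 50},
  {"offset": [0,0,25],"spin": 0,"grip": 50},
  {"offset": [0,0,25],"spin": 0,"grip": 50},
  {"offset": [0,0,25],"spin": 0,"grip": 50},
  {"offset": [0,0,25],"spin": 0,"grip": 50},
  {"offset": [0,0,25],"spin": 0,"grip": 50},
])

```text
time_s: 10.45
ee_pos: [636.0, -27.3, 100.9]
tcp_rot: [0.681, 0.732, 0.0, 0.0]
contact_force: [0.2, 0.4, -4.2]
opening: 58.2
```

```bash
python3 - <<'E'
from h import *
import pickle
m=r.camera_model("wrist");p,d=r.capture("wrist");pickle.dump(m,open("pics/w5.pkl","wb"))
a=p[140:360,130:430];cv2.imwrite("pics/w5.png",cv2.cvtColor(cv2.resize(a,None,fx=2.6,fy=2.6,interpolation=cv2.INTER_CUBIC),cv2.COLOR_RGB2BGR))
p,d=r.capture("side");cv2.imwrite("pics/s5.png",cv2.cvtColor(p,cv2.COLOR_RGB2BGR))
s=r.read_state();q=s['tcp_rot'];print(s['time_s'],s['ee_pos'],q,"yang",np.pi/2-2*np.arctan2(q[0],q[1]),s['opening'],s['contact_force'],totool([636,-28,90],s))
E
```

```text
10.55 [635.95988152 -27.21890022 100.78763692] [6.81191797e-01 7.32104996e-01 3.44494678e-05 1.00262979e-04] yang 0.07201770005992048 58.247928232790315 [ 0.36225804 -0.34177152 -4.41316091] [-0.7808844  -0.01820761 10.78771175]
```

View pics/w5.png

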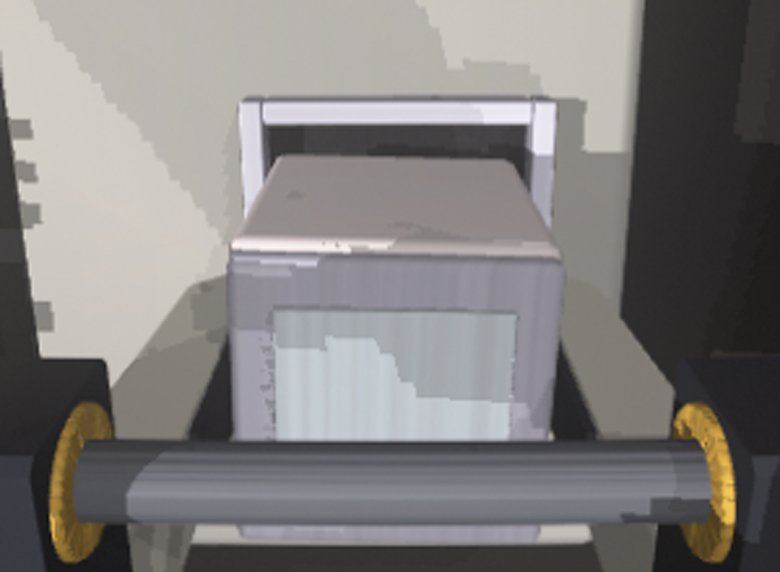

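The jar's bottom far edge runs (275,157)–(510,159) in the crop. The rim's inner far edge runs (264,125)–(531,123) and its outer edge (240,101)–(555,98).

```bash
python3 - <<'E'
from h import *
import pickle
from scipy.spatial.transform import Rotation as Ro
m=pickle.load(open("pics/w5.pkl","rb"));s=r.read_state();z=s['ee_pos'][2]
for n,P,h in(("jar bottom",[(272,157),(511,158)],z-26),("jar rim",[(229,252),(562,255)],z+36),("rim in",[(264,125),(531,123)],65),("rim out",[(240,101),(555,98)],65)):
    print(n,Ro.from_quat(s['tcp_rot']).inv().apply(px2w(np.array(P)/2.6+[130,140],h,m)-s['ee_pos']).round(1).tolist())
E
```

```text
jar bottom [[27.6, -28.2, 26.0], [27.3, 30.1, 26.0]]
jar rim [[26.6, -27.1, -36.0], [26.0, 30.2, -36.0]]
rim in [[33.4, -31.4, 35.8], [33.9, 36.3, 35.8]]
rim out [[39.6, -37.2, 35.8], [40.3, 42.1, 35.8]]
```

View pics/s5.png

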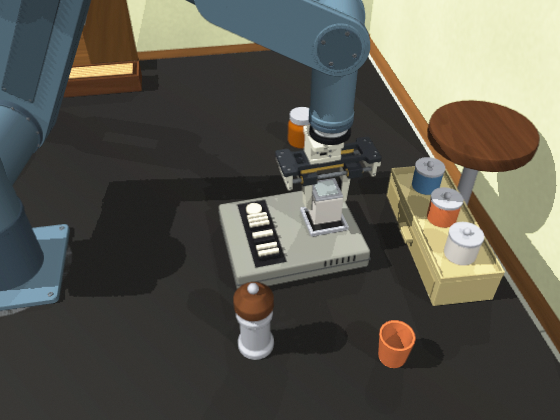

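Call:
servo_tool([
  {"offset": [1,1.5,0],"spin": 0,"grip": 50},
  {"offset": [1,1.5,4],"spin": 0,"grip": 50},
  {"offset": [1,1.5,8],"spin": 0,"grip": 50},
  {"offset": [1,1.5,11],"spin": 0,"grip": 50},
  {"offset": [1,1.5,14],"spin": 0,"grip": 50},
  {"offset": [1,1.5,16],"spin": 0,"grip": 50},
  {"offset": [1,1.5,17.5],"spin": 0,"grip": 50},
  {"offset": [1,1.5,18.5],"spin": 0,"grip": 50},
  {"offset": [1,1.5,19],"spin": 0,"grip": 50},
  {"offset": [1,1.5,19],"spin": 0,"grip": 50},
])

```text
time_s: 11.8
ee_pos: [637.4, -26.1, 81.7]
tcp_rot: [0.681, 0.732, 0.0, 0.0]
contact_force: [0.4, 0.7, -4.2]
opening: 58.2
```

Call:
servo_tool([
  {"offset": [0,0,0],"spin": 0,"grip": 50},
  {"offset": [0,0,0.3],"spin": 0,"grip": 50},
  {"offset": [0,0,0.6],"spin": 0,"grip": 50},
  {"offset": [0,0,0.8],"spin": 0,"grip": 50},
  {"offset": [0,0,1],"spin": 0,"grip": 50},
  {"offset": [0,0,1],"spin": 0,"grip": 50},
  {"offset": [0,0,1],"spin": 0,"grip": 50},
  {"offset": [0,0,1],"spin": 0,"grip": 50},
  {"offset": [0,0,1],"spin": 0,"grip": 50},
  {"offset": [0,0,1],"spin": 0,"grip": 50},
])

```text
time_s: 13.05
ee_pos: [637.3, -26.1, 81.0]
tcp_rot: [0.681, 0.732, 0.0, 0.0]
contact_force: [-2.9, 0.3, 2.6]
opening: 58.0
```

Contact came at TCP z = 81.0, so the underside is at 55, floor height. I release slowly, then rise.

Call:
servo_tool([
  {"offset": [0,0,-0.2],"spin": 0,"grip": 58},
  {"offset": [0,0,-0.2],"spin": 0,"grip": 60},
  {"offset": [0,0,-0.2],"spin": 0,"grip": 63},
  {"offset": [0,0,-0.2],"spin": 0,"grip": 68},
  {"offset": [0,0,-0.2],"spin": 0,"grip": 76},
  {"offset": [0,0,-0.2],"spin": 0,"grip": 84},
  {"offset": [0,0,-0.2],"spin": 0,"grip": 84},
  {"offset": [0,0,-0.2],"spin": 0,"grip": 84},
  {"offset": [0,0,-0.2],"spin": 0,"grip": 84},
  {"offset": [0,0,-0.2],"spin": 0,"grip": 84},
])

```text
time_s: 14.3
ee_pos: [637.4, -26.1, 80.9]
tcp_rot: [0.681, 0.732, 0.0, 0.0]
contact_force: [0.1, -0.1, 0.2]
opening: 83.8
```

Call:
servo_tool([
  {"offset": [0,0,-5],"spin": 0,"grip": 84},
  {"offset": [0,0,-15],"spin": 0,"grip": 84},
  {"offset": [0,0,-30],"spin": 0,"grip": 84},
  {"offset": [0,0,-50],"spin": 0,"grip": 84},
  {"offset": [0,0,-75],"spin": 0,"grip": 84},
  {"offset": [0,0,-100],"spin": 0,"grip": 84},
  {"offset": [0,0,-105],"spin": 0,"grip": 84},
  {"offset": [0,0,-105],"spin": 0,"grip": 84},
  {"offset": [0,0,-105],"spin": 0,"grip": 84},
  {"offset": [0,0,-105],"spin": 0,"grip": 84},
])

```text
time_s: 15.55
ee_pos: [636.8, -26.0, 184.7]
tcp_rot: [0.681, 0.732, -0.001, -0.001]
contact_force: [-0.5, 0.0, -0.5]
opening: 84.3
```

```bash
python3 - <<'E'
from h import *
p,d=r.capture("wrist")
t,_=r.capture("side")
a=cv2.resize(p[150:300,130:430],None,fx=2.6,fy=2.6,interpolation=cv2.INTER_CUBIC);b=cv2.resize(t[140:300,210:390],(248*1,220))
c=np.zeros((600,780,3),np.uint8);c[:390]=a;b=cv2.resize(t[180:250,225:375],(450,210),interpolation=cv2.INTER_CUBIC);c[390:,:450]=b
cv2.imwrite("pics/w6.png",cv2.cvtColor(c,cv2.COLOR_RGB2BGR))
s=r.read_state();print(s['time_s'],s['ee_pos'],s['opening'],s['contact_force'],totool([503.5,-59.6,100],s))
E
```

```text
15.65 [636.99810703 -26.02820384 185.04361414] 84.11158609000701 [-0.53166993  1.34572547 -0.13102417] [ -23.91743106 -135.45102507   85.21855831]
```

View pics/w6.png

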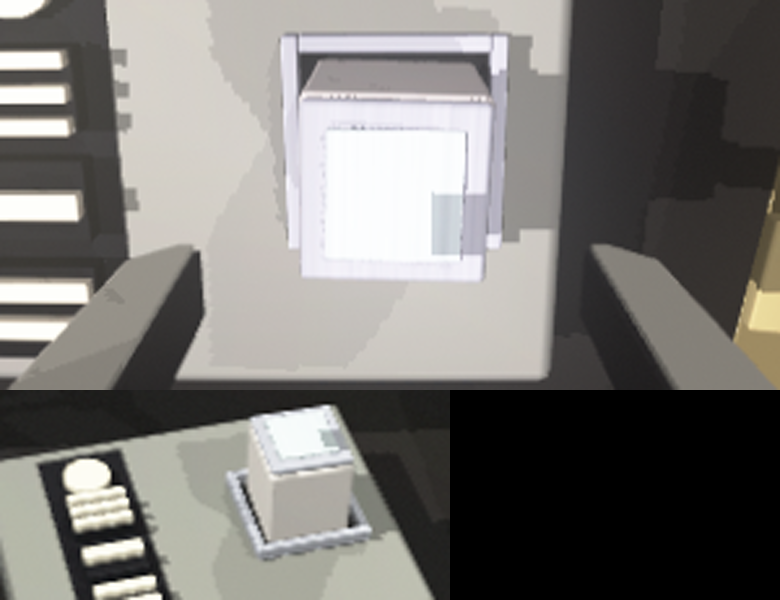

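The jar stands flat inside the rim with a gap all round, and stop is still latched. Next is the gentle key.

Call:
servo_tool([
  {"offset": [-6,-35,0],"spin": 0,"grip": 0},
  {"offset": [-13,-75,0],"spin": 0,"grip": 0},
  {"offset": [-20,-110,0],"spin": 0,"grip": 0},
  {"offset": [-24,-130,10],"spin": 0,"grip": 0},
  {"offset": [-24,-135.5,35],"spin": 0,"grip": 0},
  {"offset": [-24,-135.5,65],"spin": 0,"grip": 0},
  {"offset": [-24,-135.5,82],"spin": 0,"grip": 0},
  {"offset": [-24,-135.5,85],"spin": 0,"grip": 0},
  {"offset": [-24,-135.5,85],"spin": 0,"grip": 0},
  {"offset": [-24,-135.5,85],"spin": 0,"grip": 0},
])

```text
time_s: 16.9
ee_pos: [504.6, -60.0, 101.7]
tcp_rot: [0.681, 0.732, 0.0, 0.001]
contact_force: [-1.0, 0.3, 0.7]
opening: 0.4
```

```bash
python3 - <<'E'
from h import *
m=r.camera_model("wrist");p,d=r.capture("wrist");t,_=r.capture("side")
c=np.zeros((600,780,3),np.uint8);c[:390]=cv2.resize(p[130:280,130:430],None,fx=2.6,fy=2.6,interpolation=cv2.INTER_CUBIC)
c[390:,:450]=cv2.resize(t[180:250,225:375],(450,210),interpolation=cv2.INTER_CUBIC)
cv2.imwrite("pics/w7.png",cv2.cvtColor(c,cv2.COLOR_RGB2BGR))
s=r.read_state();print(s['time_s'],s['ee_pos'],s['opening'],s['contact_force'])
E
```

```text
17.0 [504.45829816 -59.92111016 101.60775235] 0.17188316245940335 [ 0.33765811 -0.79922165  0.07540647]
```

View pics/w7.png

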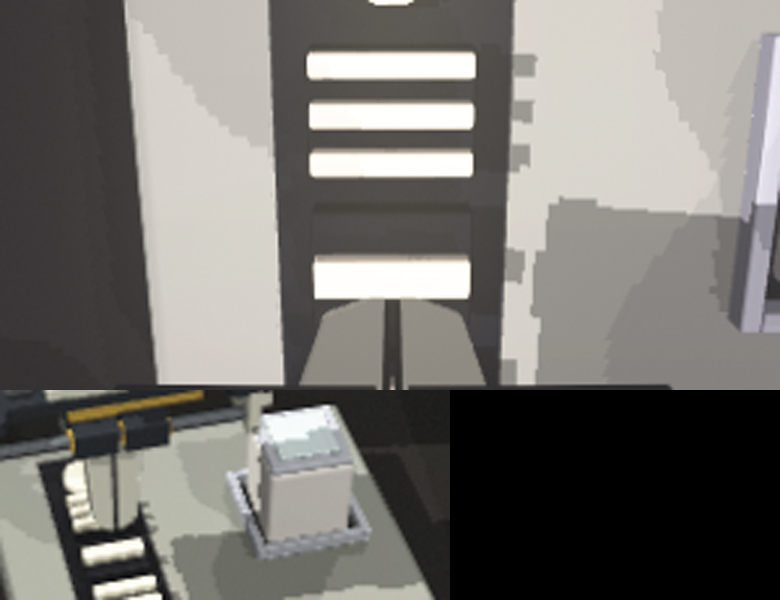

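The fingertips are over the single-bar key: the bar is at (391,277) in the crop with the fingers centred on the same column, and three bars lie above it. I press now.

Call:
servo_tool([
  {"offset": [0,-0.5,15],"spin": 0,"grip": 0},
  {"offset": [0,-0.5,25],"spin": 0,"grip": 0},
  {"offset": [0,-0.5,30],"spin": 0,"grip": 0},
  {"offset": [0,-0.5,34],"spin": 0,"grip": 0},
  {"offset": [0,-0.5,37],"spin": 0,"grip": 0},
  {"offset": [0,-0.5,39],"spin": 0,"grip": 0},
  {"offset": [0,-0.5,40.5],"spin": 0,"grip": 0},
  {"offset": [0,-0.5,41.5],"spin": 0,"grip": 0},
  {"offset": [0,-0.5,42],"spin": 0,"grip": 0},
  {"offset": [0,-0.5,42],"spin": 0,"grip": 0},
])

```text
time_s: 18.25
ee_pos: [503.4, -59.8, 60.5]
tcp_rot: [0.681, 0.732, 0.0, 0.0]
contact_force: [-5.9, 1.2, 16.1]
opening: 0.4
```

Call:
servo_tool([
  {"offset": [0,0,0],"spin": 0,"grip": 0},
  {"offset": [0,0,0.5],"spin": 0,"grip": 0},
  {"offset": [0,0,0.5],"spin": 0,"grip": 0},
  {"offset": [0,0,-3],"spin": 0,"grip": 0},
  {"offset": [0,0,-15],"spin": 0,"grip": 0},
  {"offset": [0,0,-45],"spin": 0,"grip": 0},
  {"offset": [0,0,-85],"spin": 0,"grip": 0},
  {"offset": [0,0,-120],"spin": 0,"grip": 0},
  {"offset": [0,0,-120],"spin": 0,"grip": 0},
  {"offset": [0,0,-120],"spin": 0,"grip": 0},
])

```text
time_s: 19.5
ee_pos: [503.2, -59.7, 178.5]
tcp_rot: [0.681, 0.732, -0.0, -0.0]
contact_force: [0.2, -1.2, -0.8]
opening: 0.4
```

```bash
python3 - <<'E'
from h import *
p,d=r.capture("side")
cv2.imwrite("pics/s8.png",cv2.cvtColor(cv2.resize(p[175:275,215:375],None,fx=5,fy=5,interpolation=cv2.INTER_CUBIC),cv2.COLOR_RGB2BGR))
s=r.read_state();print(s['time_s'],s['ee_pos'],s['contact_force'])
E
```

```text
19.55 [502.78543709 -59.6265522  177.88438189] [-0.47006283 -0.12436922 -0.73191156]
```

View pics/s8.png

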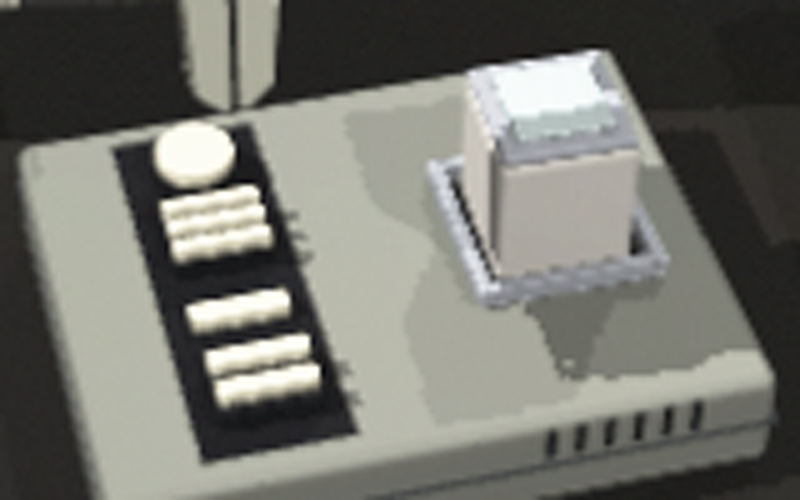

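Gentle has sunk and lost its shadow, stop stands raised, medium and fast are up, and the jar is flat in its seat. I hand in.

```bash
python3 -c "
from rig import r
print(r.hand_in(), r.read_state()['time_s'])"
```

```text
the job is handed in; nothing more can be done
the job is handed in; nothing more can be done
```

The job is done as asked and in order, and I handed it in at about 20 s of the 62 s allowed.

- **Stop key:** I pressed it until it latched, and the side picture showed fast popped up.
- **Jar:** I set it in the seat. It touched at TCP height 81.0 mm, which puts its underside at 55 mm, the floor height, and I released it slowly. It stands flat inside the rim with a gap all round.
- **Gentle key:** I pressed it with about 16 N at its hard stop, more than the 5 N the key needs but below the limits.

The last side picture shows gentle down, stop, fast and medium up, the jar in its seat and the gripper well clear. I never moved near the bystanders, but I took no final picture of them. I judged the key states from their height and shadows, not from the joint values.

The wrist and top cameras disagreed by about 2–3 mm. I allowed for this by measuring the jar against the seat rim in the same picture.

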